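# Take the guard off the nail dust extractor

## Robot

A 6-joint arm with a two-finger parallel gripper is mounted at the origin on the work surface. World frame = base frame: x ahead of the robot, y to its left, z up, the work surface at z = 0. Lengths are in m, angles in rad, forces in N, time in s.
With the tool pointing down it reaches from about 0.425 to 0.925 m from the base axis. Payload 12.5 kg.
Tool frame: the origin (TCP) lies midway between the tips of the shut fingers; the grasp point (between the pads) lies 19 mm behind it; x points along the fingers, y is the direction in which the jaws open and shut, and the axes are right-handed (so a half turn about x gives the same grasp; the last joint's range is limited). The gripper opens to 85 mm and grips with 20 to 120 N. Pads are 22 mm wide; open, the fingers measure 114 mm over their backs; the gripper's body (76 mm by 85 mm) begins 54 mm behind the grasp point. The pads swing forward as they close: fully open they stand 13 mm farther back than shut.
Start: joints at [1.036, 0.491, 1.559, -0, 1.092, -0.106], TCP at [0.26, 0.568, 0.231] pointing down, gripper open.
Joint ranges: [-3.1, 3.1], [-0.84, 2.19], [0.05, 2.79], [-1.13, 4.28], [0.06, 2.93], [-2.69, 2.69]. Speed limits (rad/s): [2.22, 2.22, 2.79, 3.14, 3.14, 3.14].

## Interface

Orientations are given as [roll, pitch, yaw] about the fixed x, y, z axes, in that order (R = Rz(yaw) Ry(pitch) Rx(roll)).
In Python, from plant import arm gives the robot as it stands.
- The arm moves only by the shell command python3 -m jog 'ROWS' [OPENING]. ROWS is JSON, a list of rows, each a list of 2 entries, a list of its own where there are three numbers: the shift along the tool's x, y, z in cm, then the turn, a rotation vector about the tool's x, y, z in degrees. In form: [[[dx, dy, dz], [rx, ry, rz]], ...]. A call has 1 to 20 rows; each row is the pose to reach, as a shift and turn from the pose commanded when the call began, along the tool's axes at that moment; what a row does not reach only later rows make up. A row lasts 1/10 s, in which the tool goes at most 50 mm and 8.59 degrees, less where a joint would pass 70% of its speed; a pose out of reach is approached as far as the arm can. A call with a gripper value outside its range is refused whole. OPENING is the opening, from -1 (shut) to 1 (fully open), set as the call begins (- or left out, the last holds). The fingers move at their own pace and stop on an object; the grip force is fixed at half the most. Time passes only in rows, so rows that repeat a pose let the fingers close. It gives the time, the measured TCP pose, the force and the opening at its end, in the units of the state.
- arm.get_obs(): the state, without advancing time (a new reading comes with each control period).
- arm.read_camera(name): name is "scene" or "top" or "wrist"; returns a dict with "img" (384x512x3 uint8, red, green, blue), "depth" (384x512 float32, m along the optical axis (not along the pixel's ray), 0 where there is no reading), "camera_matrix" (3x3 intrinsics, pixels), "D" ([k1, k2, p1, p2, k3] as OpenCV has them; the pictures are not rectified), "rvec" (rotation vector, rad) and "tvec" (3), from world to camera coordinates, as OpenCV has them. Camera axes: x right, y down, z forward; pixel columns grow to the right and rows downward; lengths in m; the calibration is good to about 2 mm. A picture is of the moment at which its call begins.
- arm.hand_in(): hands the job in, once; it reports no verdict.
The state is a dict: "t": time; "joints": joint angles; "dq": joint speeds; "effort": joint torques, N m; "tool_pos": TCP position; "eef_rot": TCP orientation; "contact_force": force on the tool from outside, world axes, zero at the start; "torque": the same for the moment, N m; "width": finger opening in m.
Only numpy, scipy, OpenCV 4.12 (cv2) and the standard library are available. Lean on these libraries where they do the work, as an engineer would, in place of code of your own. Each camera call takes 0.05 s, during which the arm holds its last target.

## Task

The dust extractor's filter is due for cleaning: take its metal guard off the two locating dowels and lay it gently, flat and handle up, inside the wooden tray, never letting it drop. The catches at one end are stiff with dust, you cannot see at which, so go by feel and bring the guard up straight and level, without cocking or forcing it, or it will bind on the dowels. Do not bump the lamp that hangs over the extractor, and leave the bottle and the two pots where they stand.

Things in the scene. Friction and masses are not known exactly. Their poses are not given: they have to be found in the camera images.
- extractor: Nail dust extractor, fixed: taupe box 280 (x) x 200 (y) x 96 mm high, origin at the centre of its underside. A recess in its top carries the guard's rim on a ledge 76 mm up. Two upright steel dowels, 8 mm across, stand on the ledge at x = +80 and -80 mm, y = 0; their tops are 29 mm above the ledge. The guard is off them once it has risen 22 mm.
- guard_grip (a point): Centre of the crossbar of the guard's steel pull handle: 53 mm above the guard's flat underside, 34 mm above its grille, midway between the dowel holes, over the centre of mass. The crossbar runs along the guard's x: 120 mm long, 11 mm wide (y), 12 mm high, 28 mm clear under it; 11 mm square posts near its ends, at x = +54 and -54 mm. At the start its axes are parallel to the extractor's.
- guard: The loose guard: aluminium grille 190 (x) x 130 (y) mm with a rim 19 mm deep, 0.3 to 0.5 kg; origin at the centre of its flat underside, z towards the handle. Its 9 mm holes, 12 mm deep, at x = +80 and -80 mm, leave 0.5 mm play round a dowel; it binds if cocked by 5 degrees. It slowly turns in the grip (about the fingers' line) under about 0.5 N m.
- lamp_edge (a point): Middle of the lower edge, on the robot's side, of a black LED bar, part of the fixed lamp, about 220 mm above the handle: from here 50 mm along +x, 150 mm either way along y, 15 mm thick (upward). It starts about 19 mm beyond the handle's middle, so a gripper and wrist coming straight down bump it; leaning back towards the robot by 30 degrees or more they pass in front of it.
- lamp: The whole lamp, fixed; origin on the desk, 19 mm along -x from below lamp_edge. An arm runs back from the bar's middle to a post 18 mm thick at x = 245 mm, on a round foot 140 mm across.
- catches (a point): Centre of the guard's recess at the height of the catches. At each end (x = +80 and -80 mm) two spring pins in the side walls bear on the guard's rim for its first 12 mm of rise. One pair, not known which, is stiff and drags with 10 to 20 N, the other hardly. Lifted a few mm by the middle of its handle, the guard's stiff end lags and the handle is pushed 3 to 10 N along x towards it; pulled nearer that end it stays level.
- tray: Shallow wooden tray, fixed, 300 (x) x 220 (y) x 16 mm outside, walls and floor 5 mm thick. Origin at the centre of its underside.
- bottle: Black polish bottle, loose, 26 x 26 mm and 72 mm tall. Origin at the centre of its underside. To be left alone.
- pot_a: Small white gel pot with a black lid, loose, 37 mm across and 30 mm tall. Origin at the centre of its underside. To be left alone.
- pot_b: Small grey gel pot with a black lid, loose, 37 mm across and 30 mm tall. Origin at the centre of its underside. To be left alone.

How it is judged:
On the way:
1. the guard has been lifted clear of both dowels, still level (within 6 degrees) (z of guard in the frame of extractor above 0.099 m and angle between guard_grip's own z axis and vertical below 0.105 rad), for 0.1 s.
At the end, for the whole second after the job is handed in: The guard lies flat on the tray's floor, handle up (within 2 degrees, underside within 3 mm of the floor), wholly inside the tray, released and at rest (z of guard in the frame of tray below 0.008 m and x of guard in the frame of tray between -0.06 and 0.06 m and y of guard in the frame of tray between -0.05 and 0.05 m and angle between guard_grip's own z axis and vertical below 0.035 rad and linear speed of guard below 0.01 m/s and contact force between the fingers and guard below 0.1 N); the robot touches nothing.
It fails at once if the guard is cocked by more than 6 degrees while still on its dowels (angle between guard_grip's own z axis and vertical above 0.105 rad and z of guard in the frame of extractor below 0.097 m and horizontal distance between guard and extractor below 0.02 m).
It fails at once if the guard is forced against the extractor and its dowels, or set down on the tray, with more than 40 N (contact force between guard and extractor above 40 N or contact force between guard and tray above 40 N).
It fails at once if the guard is let go in the air (contact force between each of the fingers, anything else and guard below 0.02 N and height (world z) of guard above 0.02 m).
It fails at once if the lamp is bumped (contact force between any of the arm, the fingers, guard and lamp above 1 N).
It fails at once if the bottle or a pot is moved more than 15 mm (distance of any of bottle, pot_a, pot_b from where it was at the start of the episode above 0.015 m).
It also fails if it takes over 64 s, if anything falls off the work surface, if the arm or the gripper's body presses on something with over 40 N, if the wrist force passes 120 N, or if a joint passes its speed limit or range.

## Working session

There is one attempt and no reset: what is moved stays moved. The work goes in short steps, Python scripts to look and compute and a shell command to move; the robot and the scene stay as the last step left them, time stands still between calls to the robot, and variables do not carry over. Pictures are saved under pics/ and viewed, and the job is handed in when it is done.

```bash
ls; mkdir -p pics
python3 - <<'E'
from plant import arm
import cv2
o=arm.get_obs()
for k,v in o.items(): print(k,v)
for n in ("scene","top","wrist"):
    c=arm.read_camera(n)
    cv2.imwrite(f"pics/{n}0.png",c["img"][:,:,::-1])
    print(n,c["camera_matrix"].tolist(),c["D"],c["rvec"],c["tvec"])
E
```

```text
pics
t 0.0
joints [ 1.03641330e+00  4.91547923e-01  1.55950822e+00  1.79935049e-05
  1.09169809e+00 -1.05618069e-01]
dq [ 0.00140534  0.00140328 -0.00024003 -0.00060676  0.00144458  0.00078774]
effort [ 1.39358843e-03 -6.18434715e+01 -2.61590445e+01 -6.49519666e-05
  4.08364795e-03 -3.17006743e-05]
tool_pos [0.25969858 0.56821222 0.23071473]
eef_rot [-1.69015172  1.56963464 -2.11892498]
contact_force [0.00243652 0.39076243 0.60859313]
torque [ 0.05715306  0.0036933  -0.02690631]
width 0.08537790713850948
scene [[364.25243220527034, 0.0, 256.84275636732457], [0.0, 364.25243220527034, 190.75066782954818], [0.0, 0.0, 1.0]] [-0.09353884  0.          0.          0.          0.        ] [ 1.38012861  1.94887144 -1.02921616] [ 0.17713531 -0.09694243  1.28799893]
top [[382.65337509724196, 0.0, 251.0371391743385], [0.0, 382.65337509724196, 188.6646930152647], [0.0, 0.0, 1.0]] [-0.09227319  0.          0.          0.          0.        ] [ 2.13729756 -2.16599094  0.11092192] [0.03094134 0.56324408 1.01499735]
wrist [[276.8771421518806, 0.0, 253.73388223609987], [0.0, 276.8771421518806, 188.81205610481416], [0.0, 0.0, 1.0]] [-0.0079977  0.         0.         0.         0.       ] [-2.42454815 -1.55619844 -0.23395109] [-0.62550286 -0.03674165  0.37955909]
```

View pics/scene0.png

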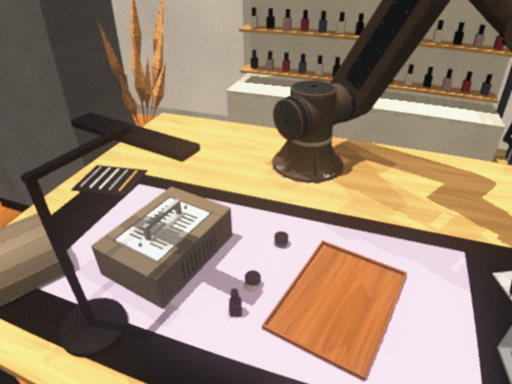

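View pics/top0.png

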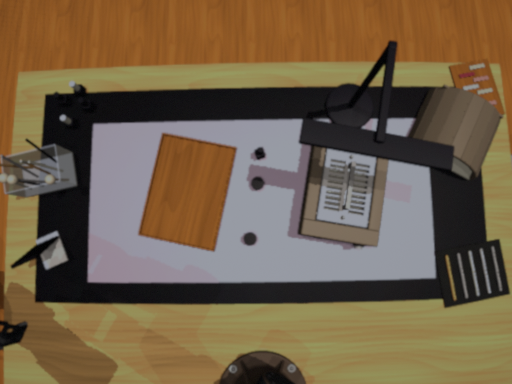

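View pics/wrist0.png

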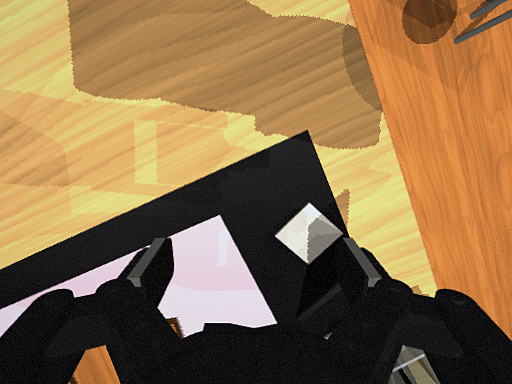

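```bash
cat > h.py <<'E'
from plant import arm
import cv2, numpy as np
def cam(n):
    c=arm.read_camera(n); R=cv2.Rodrigues(c["rvec"])[0]; c["R"]=R; c["C"]=-R.T@c["tvec"]; return c
def cloud(c):
    h,w=c["depth"].shape; u,v=np.meshgrid(np.arange(w),np.arange(h))
    p=cv2.undistortPoints(np.stack([u,v],-1).reshape(-1,1,2).astype(float),c["camera_matrix"],c["D"]).reshape(h,w,2)
    d=c["depth"][...,None]; P=np.concatenate([p*d,d],-1)
    W=(P-c["tvec"].reshape(3))@c["R"]; W[c["depth"]==0]=np.nan; return W
def ray(c,uv,z):
    p=cv2.undistortPoints(np.array(uv,float).reshape(-1,1,2),c["camera_matrix"],c["D"]).reshape(-1,2)
    d=np.c_[p,np.ones(len(p))]@c["R"]; C=c["C"].reshape(3)
    return C+d*((z-C[2])/d[:,2])[:,None]
E
python3 - <<'E'
from h import *
for n,(a,b,x,y,s) in {"top":(120,260,290,400,6),"scene":(170,310,80,250,4)}.items():
    c=cam(n); W=cloud(c); np.savez(f"{n}.npz",W=W,**c)
    im=cv2.resize(c["img"][a:b,x:y,::-1],None,fx=s*.7,fy=s*.7,interpolation=cv2.INTER_CUBIC); cv2.imwrite(f"pics/{n}_z.png",im); print(im.shape)
    for nm,lo,hi,xm in [("all",.07,.135,0)]:
        m=(W[...,2]>lo)&(W[...,2]<hi); print(n,m.sum())
W=np.load("top.npz")["W"]
for v,u in [(190,188),(235,340),(200,335),(190,347),(180,347),(200,347),(150,320),(137,310),(160,440),(175,375),(230,310),(153,260),(183,257),(238,250)]: print(u,v,W[v,u].round(3))
E
```

```text
(588, 462, 3)
top 11319
(392, 476, 3)
scene 16169
188 190 [0.565 0.202 0.009]
340 235 [ 0.434 -0.202  0.098]
335 200 [ 0.524 -0.193  0.098]
347 190 [ 0.545 -0.217  0.13 ]
347 180 [ 0.576 -0.227  0.093]
347 200 [ 0.52  -0.216  0.132]
320 150 [ 0.655 -0.159  0.097]
310 137 [ 0.621 -0.095  0.365]
440 160 [ 0.574 -0.346  0.363]
375 175 [ 0.588 -0.301  0.093]
310 230 [ 0.448 -0.127  0.094]
260 153 [ 0.658 -0.002  0.058]
257 183 [0.58  0.007 0.024]
250 238 [0.429 0.028 0.03 ]
```

View pics/top_z.png

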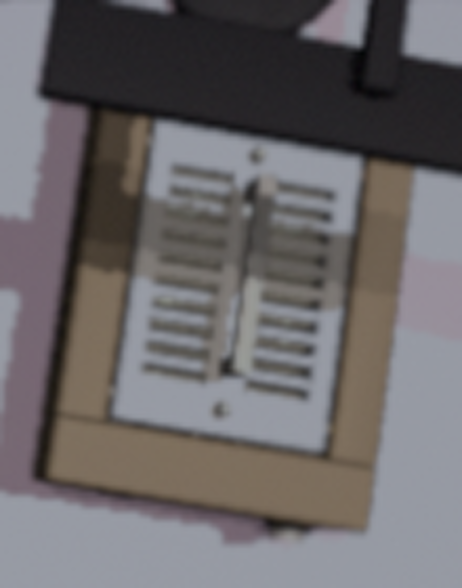

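View pics/scene_z.png

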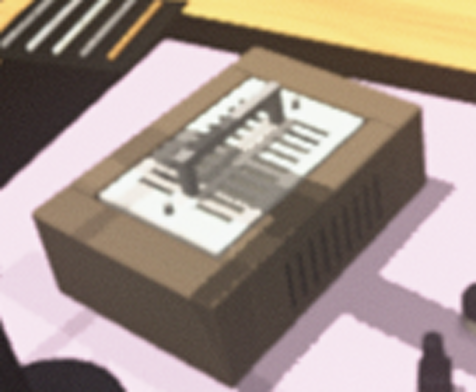

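Run:
```python
from h import *
D={n:dict(np.load(f"{n}.npz")) for n in("top","scene")}
d={}
d["top"]=ray(D["top"],[(342.6,217.4),(351.2,156.9)],.105); d["scene"]=ray(D["scene"],[(185.4,207.1),(140,245)],.105)
for n in d: 
    p=d[n];print(n,p.round(4).tolist(),"c",p.mean(0).round(4),"len",np.linalg.norm(p[1]-p[0]),"yaw",np.degrees(np.arctan2(*(p[1]-p[0])[[1,0]])))
for n in D:
    W=D[n]["W"]; X,Y,Z=W[...,0],W[...,1],W[...,2]
    m=(Z>.120)&(Z<.145)&(X>.4)&(X<.65)&(Y>-.3)&(Y<-.13)
    P=W[m]; (c,s,a)=cv2.minAreaRect(P[:,:2].astype(np.float32)); print(n,"handle",m.sum(),np.median(P,0).round(4),c,s,a, np.percentile(P[:,2],[10,50,90]))
    m=(Z>.088)&(Z<.104)&(X>.35)&(X<.75)&(Y>-.4)&(Y<-.05); print("box",cv2.minAreaRect(W[m][:,:2].astype(np.float32)),np.median(Z[m]))
    m=(Z>.3)&(Z<.42)&(X>.4)&(X<.75)&(Y>-.5)&(Y<.05); print("lamp",m.sum(), np.percentile(Z[m],[5,50,95]), cv2.minAreaRect(W[m][:,:2].astype(np.float32)))
    # tray by colour
    hsv=cv2.cvtColor(D[n]["img"],cv2.COLOR_RGB2HSV); mk=((hsv[...,0]<14)&(hsv[...,1]>120)&(X>.35)&(X<.78)&(Y>.05)&(Y<.4)&(Z<.04)).astype(np.uint8)
    mk=cv2.morphologyEx(mk,cv2.MORPH_OPEN,np.ones((3,3)))
    cs=max(cv2.findContours(mk,0,2)[0],key=cv2.contourArea)
    q=ray(D[n],cs.reshape(-1,2),.016)[:,:2]
    print("tray",cv2.minAreaRect(q.astype(np.float32)))
```

```text
top [[0.4783, -0.209, 0.105], [0.6341, -0.2378, 0.105]] c [ 0.5562 -0.2234  0.105 ] len 0.15839585297545053 yaw -10.48367237234978
scene [[0.4899, -0.2029, 0.105], [0.6463, -0.2309, 0.105]] c [ 0.5681 -0.2169  0.105 ] len 0.15896489311019169 yaw -10.156673479867932
top handle 260 [ 0.5572 -0.2241  0.134 ] (0.5589266419410706, -0.2247241884469986) (0.012037988752126694, 0.12082115560770035) 79.70975494384766 [0.12855433 0.13404112 0.13657592]
box ((0.5344889163970947, -0.21999162435531616), (0.20262497663497925, 0.23280996084213257), 79.16243743896484) 0.09487206843392554
lamp 4689 [0.36147821 0.36460607 0.3767928 ] ((0.6658065319061279, -0.23725470900535583), (0.3011317551136017, 0.17135673761367798), 78.15632629394531)Traceback (most recent call last):
  File "<stdin>", line 16, in <module>
ValueError: max() iterable argument is empty
```

Run:
```python
from h import *
D={n:dict(np.load(f"{n}.npz")) for n in("top","scene")}
for n in D:
    W=D[n]["W"]; X,Y,Z=W[...,0],W[...,1],W[...,2]
    m=(Z>.120)&(Z<.145)&(X>.4)&(X<.65)&(Y>-.3)&(Y<-.13)
    P=W[m]; (c,s,a)=cv2.minAreaRect(P[:,:2].astype(np.float32)); print(n,"handle",m.sum(),c,s,a, np.percentile(P[:,2],[10,50,90]))
    m=(Z>.088)&(Z<.104)&(X>.35)&(X<.75)&(Y>-.4)&(Y<-.05); print("box",cv2.minAreaRect(W[m][:,:2].astype(np.float32)),np.median(Z[m]))
    m=(Z>.34)&(Z<.40)&(X>.4)&(X<.75)&(Y>-.5)&(Y<.05); print("lamp",m.sum(), np.percentile(Z[m],[5,50,95]))
    u=np.array([np.cos(-.18),np.sin(-.18)]); s=(W[m][:,:2]-[.5585,-.2245])@u; t=(W[m][:,:2]-[.5585,-.2245])@[-u[1],u[0]]; print("along from handle",np.percentile(s,[.5,2,50,98]),"t",np.percentile(t,[.5,99.5]))
    img=D[n]["img"]; r,g,b=[img[...,i].astype(int) for i in range(3)]
    mk=((r-b>45)&(r-g>25)&(Y>.03)&(X>.3)&(X<.8)&(Y<.42)&(np.abs(Z)<.04)).astype(np.uint8); print(mk.sum(), img[190,188])
    cs=cv2.findContours(mk,0,2)[0]
    if cs:
        k=max(cs,key=cv2.contourArea); print("tray",cv2.contourArea(k),cv2.minAreaRect(ray(D[n],k.reshape(-1,2),.016)[:,:2].astype(np.float32)))
```

```text
top handle 260 (0.5589266419410706, -0.2247241884469986) (0.012037988752126694, 0.12082115560770035) 79.70975494384766 [0.12855433 0.13404112 0.13657592]
box ((0.5344889163970947, -0.21999162435531616), (0.20262497663497925, 0.23280996084213257), 79.16243743896484) 0.09487206843392554
lamp 4689 [0.36147821 0.36460607 0.3767928 ]
along from handle [0.02093132 0.02205314 0.05017069 0.17307702] t [-0.13932157  0.15744098]
7999 [132  81  34]
tray 7855.0 ((0.5635187029838562, 0.20309436321258545), (0.21747104823589325, 0.2961709499359131), 77.56568908691406)
scene handle 321 (0.5603918433189392, -0.22374990582466125) (0.013577550649642944, 0.12160365283489227) 78.89846801757812 [0.12482457 0.13300952 0.1354816 ]
box ((0.5606914162635803, -0.22301486134529114), (0.20256894826889038, 0.2828129231929779), 79.59947204589844) 0.09506158058105013
lamp 3045 [0.35418688 0.36446363 0.377031  ]
along from handle [0.02606762 0.02862433 0.06807465 0.18309066] t [-0.13585365  0.15969384]
11614 [65 53 40]
tray 11458.5 ((0.5692138671875, 0.20440521836280823), (0.22041583061218262, 0.3063907027244568), 77.58448791503906)
```

```bash
cat >> h.py <<'E'
from scipy.spatial.transform import Rotation as Ro
G=np.array([.5595,-.2242,.129]); YAW=np.radians(-10.4); TR=np.array([.566,.2038,0]); TYAW=np.radians(-12.5)
def Rt(th,yaw,sg=1):
    u=np.array([np.cos(yaw),np.sin(yaw),0]); y=sg*np.array([-u[1],u[0],0])
    x=np.array([0,0,-np.cos(th)])+np.sin(th)*u
    return np.stack([x,y,np.cross(x,y)],1)
def rel(p,R,pc=None,Rc=None):
    o=arm.get_obs()
    if pc is None: pc=o["tool_pos"]
    if Rc is None: Rc=Ro.from_euler("xyz",o["eef_rot"]).as_matrix()
    return (Rc.T@(p-pc)*100).round(2), np.degrees(Ro.from_matrix(Rc.T@R).as_rotvec()).round(2)
def tip(g,R): return g+R[:,0]*.019
def st():
    o=arm.get_obs(); print({k:np.round(o[k],4).tolist() for k in("t","joints","tool_pos","eef_rot","contact_force","torque","width")})
E
python3 - <<'E'
from h import *
o=arm.get_obs(); print(Ro.from_euler("xyz",o["eef_rot"]).as_matrix().round(3))
for sg in(1,-1):
    R=Rt(np.radians(35),YAW,sg); R0=Rt(0,YAW,sg)
    print(sg,"wp",rel(np.array([.48,.25,.30]),R0),"pre",rel(tip(G,R)-.10*R[:,0],R))
    print(R)
E
```

```text
[[-0.     0.416  0.909]
 [-0.     0.909 -0.416]
 [-1.    -0.    -0.   ]]
1 wp (array([ -6.89, -19.8 ,  33.26]), array([-1.417e+01, -1.000e-02,  3.000e-02])) pre (array([  3.59, -60.75,  55.71]), array([-13.72, -34.83,   4.35]))
[[ 0.56415342  0.18051915  0.80569458]
 [-0.10354153  0.98357147 -0.14787263]
 [-0.81915204  0.          0.57357644]]
-1 wp (array([ -6.89, -19.8 ,  33.26]), array([1.6583e+02, 4.0000e-02, 1.0000e-02])) pre (array([  3.59, -60.75,  55.71]), array([158.68,   6.25,  50.04]))
[[ 0.56415342 -0.18051915 -0.80569458]
 [-0.10354153 -0.98357147  0.14787263]
 [-0.81915204 -0.         -0.57357644]]
```

```bash
python3 -m jog '[[[-4,-3,4],[-2,0,0]],[[-6.9,-6,9],[-4,0,0]],[[-6.9,-10,15],[-7,0,0]],[[-6.9,-14,21],[-10,0,0]],[[-6.9,-17,28],[-14,0,0]],[[-6.9,-19.8,33.3],[-14.2,0,0]],[[-6.9,-19.8,33.3],[-14.2,0,0]],[[-6.9,-19.8,33.3],[-14.2,0,0]],[[-6.9,-19.8,33.3],[-14.2,0,0]]]' 1
python3 - <<'E'
from h import *
st()
R=Rt(np.radians(35),YAW)
print(rel(tip(G,R)-.12*R[:,0],R))
E
```

```text
t: 1.15
tool_pos: [0.4829, 0.2462, 0.3002]
eef_rot: [-0.564, 1.57, -0.75]
contact_force: [-0.0, 0.7, -0.7]
width: 0.0853
{'t': 1.15, 'joints': [0.3499, 0.306, 1.6677, -0.0008, 1.1675, -1.0353], 'tool_pos': [0.4829, 0.2462, 0.3002], 'eef_rot': [-0.5642, 1.57, -0.7495], 'contact_force': [-0.024, 0.7119, -0.721], 'torque': [0.0045, 0.0216, 0.0484], 'width': 0.0853}
(array([  8.88, -44.84,  10.39]), array([ -0.2 , -34.96,   0.09]))
```

```bash
python3 -m jog '[[[0,-4,0],[0,-4,0]],[[0,-8,0],[0,-8,0]],[[0,-12,0],[0,-12,0]],[[0,-16.5,0],[0,-16,0]],[[0,-21,1],[0,-20,0]],[[0,-25.5,1],[0,-24,0]],[[0,-30,2],[0,-28,0]],[[0,-34.5,2],[0,-32,0]],[[1,-39,3],[0,-35,0]],[[2,-43,5],[0,-35,0]],[[4,-44.8,7],[0,-35,0]],[[6,-44.8,9],[0,-35,0]],[[8,-44.8,10],[0,-35,0]],[[8.9,-44.8,10.4],[0,-35,0]],[[8.9,-44.8,10.4],[0,-35,0]],[[8.9,-44.8,10.4],[0,-35,0]]]'
python3 - <<'E'
from h import *
st()
R=Rt(np.radians(35),YAW)
print(rel(tip(G,R),R))
for n in("scene","wrist"):
    c=cam(n); cv2.imwrite(f"pics/{n}1.png",c["img"][:,:,::-1])
E
```

```text
t: 2.75
tool_pos: [0.5096, -0.2034, 0.2261]
eef_rot: [-0.013, 0.985, -0.202]
contact_force: [0.1, -0.7, 0.4]
width: 0.0856
{'t': 2.75, 'joints': [-0.6017, 0.259, 2.1129, 0.7867, 0.3086, -2.6845], 'tool_pos': [0.5096, -0.2034, 0.2261], 'eef_rot': [-0.0127, 0.9853, -0.2019], 'contact_force': [0.0655, -0.7332, 0.368], 'torque': [0.0509, 0.2363, -0.0349], 'width': 0.0856}
(array([12.92, -1.01, -0.91]), array([-0.24, -1.46,  0.65]))
```

View pics/scene1.png

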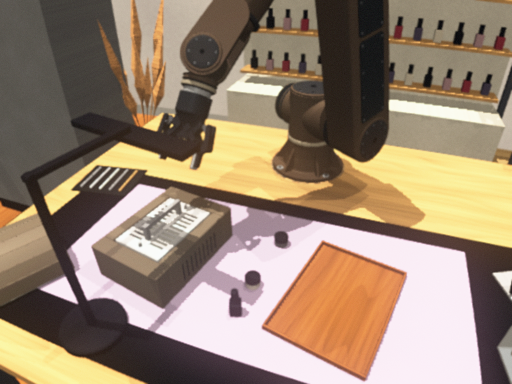

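View pics/wrist1.png

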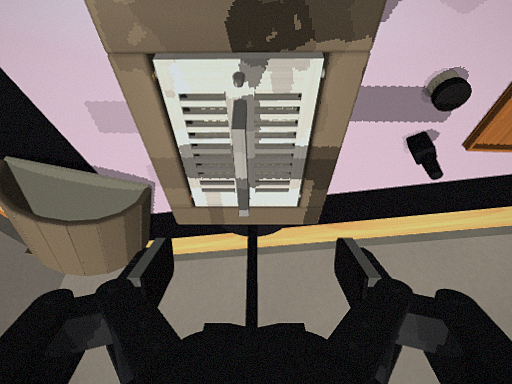

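Run:
```python
from h import *
c=cam("wrist"); o=arm.get_obs(); R=Ro.from_euler("xyz",o["eef_rot"]).as_matrix()
print("cam in tool",R.T@(c["C"].reshape(3)-o["tool_pos"]),"axis",R.T@c["R"][2])
D=cam("scene"); im=D["img"][80:200,60:260,::-1]; cv2.imwrite("pics/s1z.png",cv2.resize(im,None,fx=4,fy=4,interpolation=cv2.INTER_CUBIC))
```

```text
cam in tool [-0.14314308  0.0009717  -0.07571784] axis [9.55680526e-01 1.89237628e-04 2.94405666e-01]
```

View pics/s1z.png

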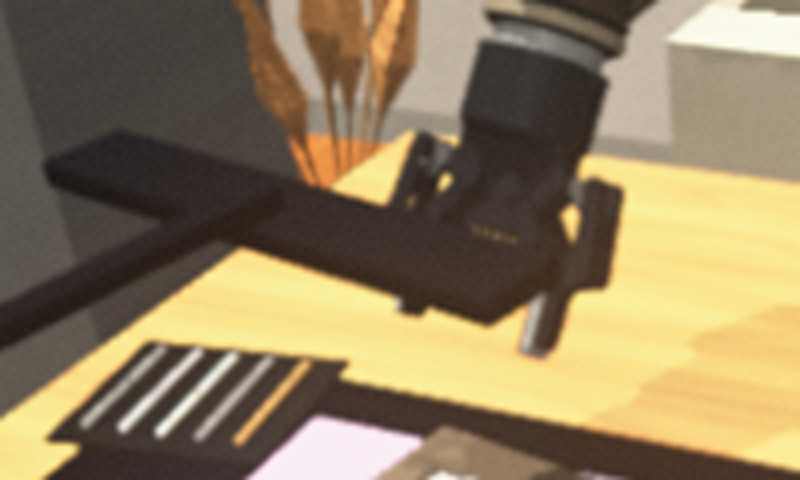

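```bash
python3 -m jog '[[[0,0,0],[8.5,0,0]],[[0,0,0],[17,0,0]],[[0,0,0],[25.5,0,0]],[[0,0,0],[34,0,0]],[[0,0,0],[42.5,0,0]],[[0,0,0],[51,0,0]],[[0,0,0],[59.5,0,0]],[[0,0,0],[68,0,0]],[[0,0,0],[76.5,0,0]],[[0,0,0],[85,0,0]],[[0,0,0],[93.5,0,0]],[[0,0,0],[102,0,0]],[[0,0,0],[110.5,0,0]],[[0,0,0],[119,0,0]],[[0,0,0],[127.5,0,0]],[[0,0,0],[136,0,0]],[[0,0,0],[144.5,0,0]],[[0,0,0],[153,0,0]],[[0,0,0],[161.5,0,0]],[[0,0,0],[170,0,0]]]'
python3 - <<'E'
from h import *
st()
for L in (30,33,35):
    R=Rt(np.radians(L),YAW,-1); print(rel(tip(G,R)-.08*R[:,0],R))
E
```

```text
t: 4.95
tool_pos: [0.5098, -0.2042, 0.2262]
eef_rot: [2.96, 0.985, -0.204]
contact_force: [-0.6, 1.4, -0.3]
width: 0.0854
{'t': 4.95, 'joints': [-0.6026, 0.2593, 2.1122, 0.787, 0.308, 0.2886], 'tool_pos': [0.5098, -0.2042, 0.2262], 'eef_rot': [2.9598, 0.9847, -0.2039], 'contact_force': [-0.6331, 1.366, -0.3401], 'torque': [0.0676, 0.2557, -0.0481], 'width': 0.0854}
(array([4.93, 0.89, 0.78]), array([ 9.32, -3.51, -1.  ]))
(array([4.92, 0.84, 1.09]), array([ 9.34, -0.52, -0.76]))
(array([4.92, 0.8 , 1.3 ]), array([ 9.36,  1.48, -0.59]))
```

```bash
python3 -m jog '[[[1,0.2,0.3],[4,0,0]],[[2,0.5,0.6],[8,0,0]],[[3,0.8,1.0],[9.3,-0.5,-0.8]],[[4,0.8,1.1],[9.3,-0.5,-0.8]],[[4.9,0.84,1.1],[9.3,-0.5,-0.8]],[[4.9,0.84,1.1],[9.3,-0.5,-0.8]],[[4.9,0.84,1.1],[9.3,-0.5,-0.8]],[[4.9,0.84,1.1],[9.3,-0.5,-0.8]]]'
python3 - <<'E'
from h import *
st()
R=Rt(np.radians(33),YAW,-1); print(rel(tip(G,R),R))
for n in("wrist","scene"):
    c=cam(n); cv2.imwrite(f"pics/{n}2.png",c["img"][:,:,::-1])
E
```

```text
t: 5.75
tool_pos: [0.5267, -0.2183, 0.1802]
eef_rot: [3.136, 0.995, -0.18]
contact_force: [0.6, -0.2, -0.8]
width: 0.085
{'t': 5.75, 'joints': [-0.6122, 0.3673, 2.1096, 1.0589, 0.2647, 0.1524], 'tool_pos': [0.5267, -0.2183, 0.1802], 'eef_rot': [3.136, 0.9949, -0.1801], 'contact_force': [0.5697, -0.1613, -0.8276], 'torque': [0.0714, 0.2137, -0.0148], 'width': 0.085}
(array([ 8.01,  0.  , -0.  ]), array([0.39, 0.01, 0.05]))
```

View pics/wrist2.png

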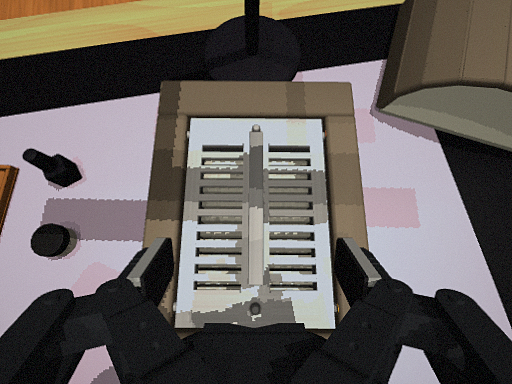

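View pics/scene2.png

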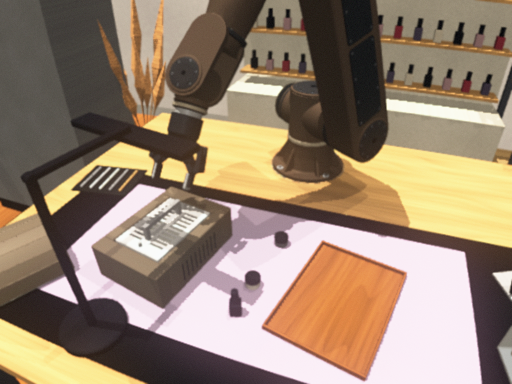

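Run:
```python
from h import *
c=cam("wrist"); W=cloud(c); X,Y,Z=W[...,0],W[...,1],W[...,2]
m=(Z>.122)&(Z<.142)&(abs(X-.56)<.09)&(abs(Y+.22)<.045)
m[:, :200]=0; m[:,320:]=0
P=W[m]; print(m.sum(),cv2.minAreaRect(P[:,:2].astype(np.float32)),np.percentile(P[:,2],[5,50,95]))
```

```text
2187 ((0.5588647127151489, -0.2241813987493515), (0.010656535625457764, 0.11847169697284698), 79.50115203857422) [0.13401326 0.13513806 0.13619966]
```

```bash
python3 -m jog '[[[1.5,0,0],[0.4,0,0]],[[3,0,0],[0.4,0,0]],[[4.5,0,0],[0.4,0,0]],[[6,0,0],[0.4,0,0]],[[7,0,0],[0.4,0,0]],[[7.5,0,0],[0.4,0,0]],[[8,0,0],[0.4,0,0]],[[8,0,0],[0.4,0,0]],[[8,0,0],[0.4,0,0]],[[8,0,0],[0.4,0,0]]]'
python3 - <<'E'
from h import *
st(); R=Rt(np.radians(33),YAW,-1); print(rel(tip(G,R),R))
E
python3 -m jog '[[[0,0,0],[0,0,0]],[[0,0,0],[0,0,0]],[[0,0,0],[0,0,0]],[[0,0,0],[0,0,0]],[[0,0,0],[0,0,0]],[[0,0,0],[0,0,0]],[[0,0,0],[0,0,0]],[[0,0,0],[0,0,0]],[[0,0,0],[0,0,0]],[[0,0,0],[0,0,0]]]' -1
python3 - <<'E'
from h import *
st(); R=Rt(np.radians(33),YAW,-1); print(rel(tip(G,R),R)); print((R.T@[0,0,1]).round(4))
E
```

```text
t: 6.9
tool_pos: [0.5696, -0.2261, 0.1128]
eef_rot: [-3.14, 0.995, -0.18]
contact_force: [0.7, -0.3, -0.6]
width: 0.0856
{'t': 6.9, 'joints': [-0.5736, 0.5343, 2.068, 1.5731, 0.2104, -0.3359], 'tool_pos': [0.5696, -0.2261, 0.1128], 'eef_rot': [-3.1398, 0.9953, -0.1798], 'contact_force': [0.7004, -0.2998, -0.6137], 'torque': [0.0792, 0.1954, -0.0192], 'width': 0.0856}
(array([-0.02, -0.01, -0.02]), array([-0.02,  0.03,  0.05]))
t: 7.9
tool_pos: [0.5694, -0.2269, 0.1127]
eef_rot: [3.141, 0.996, -0.183]
contact_force: [-4.3, -4.0, 4.5]
width: 0.0101
{'t': 7.9, 'joints': [-0.5743, 0.5345, 2.0678, 1.574, 0.2089, -0.3367], 'tool_pos': [0.5694, -0.2269, 0.1127], 'eef_rot': [3.1412, 0.9956, -0.1832], 'contact_force': [-4.3271, -4.0233, 4.4574], 'torque': [-0.4621, 0.4433, -0.3834], 'width': 0.0101}
(array([-0.02, -0.09, -0.03]), array([-0.06,  0.04, -0.05]))
[-0.8387  0.     -0.5446]
```

```bash
python3 -m jog '[[[-0.04,0,-0.027],[0,0,0]],[[-0.08,0,-0.054],[0,0,0]],[[-0.13,0,-0.08],[0,0,0]],[[-0.17,0,-0.11],[0,0,0]],[[-0.17,0,-0.11],[0,0,0]],[[-0.17,0,-0.11],[0,0,0]]]'
python3 -c "
from h import *
st()"
python3 -m jog '[[[-0.04,0,-0.027],[0,0,0]],[[-0.08,0,-0.054],[0,0,0]],[[-0.08,0,-0.054],[0,0,0]],[[-0.08,0,-0.054],[0,0,0]]]'
python3 -c "
from h import *
st()"
```

```text
t: 8.5
tool_pos: [0.5694, -0.2268, 0.1134]
eef_rot: [-3.141, 0.998, -0.182]
contact_force: [3.9, -6.7, -11.8]
width: 0.0099
{'t': 8.5, 'joints': [-0.5741, 0.533, 2.0663, 1.5497, 0.2086, -0.3121], 'tool_pos': [0.5694, -0.2268, 0.1134], 'eef_rot': [-3.1411, 0.9976, -0.1823], 'contact_force': [3.9162, -6.6847, -11.7963], 'torque': [-0.7184, 0.729, -0.5223], 'width': 0.0099}
t: 8.9
tool_pos: [0.5693, -0.2267, 0.1141]
eef_rot: [-3.141, 0.998, -0.182]
contact_force: [5.6, -6.6, -13.5]
width: 0.0099
{'t': 8.9, 'joints': [-0.574, 0.5315, 2.0658, 1.5382, 0.2087, -0.3002], 'tool_pos': [0.5693, -0.2267, 0.1141], 'eef_rot': [-3.1407, 0.9981, -0.1819], 'contact_force': [5.5503, -6.5698, -13.548], 'torque': [-0.674, 0.886, -0.5487], 'width': 0.0099}
```

```bash
python3 -m jog '[[[-0.04,0,-0.027],[0,0,0]],[[-0.08,0,-0.054],[0,0,0]],[[-0.13,0,-0.08],[0,0,0]],[[-0.13,0,-0.08],[0,0,0]],[[-0.13,0,-0.08],[0,0,0]]]'
python3 - <<'E'
from h import *
st(); 
for n in("wrist",):
    c=cam(n);W=cloud(c); cv2.imwrite(f"pics/{n}3.png",c["img"][:,:,::-1]);np.savez("w3.npz",W=W)
E
```

```text
t: 9.4
tool_pos: [0.5693, -0.227, 0.1153]
eef_rot: [-3.141, 0.999, -0.183]
contact_force: [8.4, -8.6, -19.7]
width: 0.01
{'t': 9.4, 'joints': [-0.5742, 0.5294, 2.0645, 1.5201, 0.2084, -0.2822], 'tool_pos': [0.5693, -0.227, 0.1153], 'eef_rot': [-3.1414, 0.9987, -0.1827], 'contact_force': [8.3918, -8.5785, -19.6511], 'torque': [-0.7667, 1.1382, -0.5328], 'width': 0.01}
```

View pics/wrist3.png

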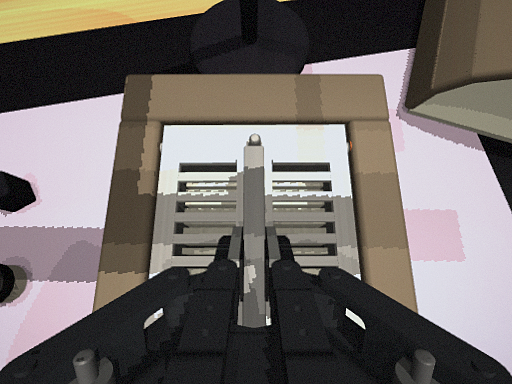

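```bash
cat >> h.py <<'E'
def tilt(W,lo=.088,hi=.112,c=(.5595,-.2242),yaw=YAW,mask=None):
    u=np.array([np.cos(yaw),np.sin(yaw)]); v=np.array([-u[1],u[0]])
    s=(W[...,:2]-c)@u; t=(W[...,:2]-c)@v; z=W[...,2]
    ok=(z>lo)&(z<hi)&(abs(s)<.092)&(abs(t)<.062)&(abs(t)>.012)
    A=np.c_[s[ok],t[ok],np.ones(ok.sum())]; b=z[ok]
    for _ in range(4):
        x=np.linalg.lstsq(A,b,rcond=None)[0]; r=b-A@x; k=abs(r)<max(.0015,1.5*r.std()); A,b=A[k],b[k]
    print("tilt along u, v deg",np.degrees(x[:2]).round(2),"z0",x[2].round(4),"n",len(b),"rms",r.std().round(4),"s range",A[:,0].min().round(3),A[:,0].max().round(3)); return x
E
python3 - <<'E'
from h import *
tilt(np.load("w3.npz")["W"],.090); tilt(np.load("top.npz")["W"],.088);tilt(np.load("scene.npz")["W"],.088)
c=cam("top"); tilt(cloud(c),.088); c=cam("scene"); tilt(cloud(c),.088)
E
```

```text
tilt along u, v deg [-0.68 -0.32] z0 0.0975 n 13369 rms 0.0006 s range -0.037 0.092
tilt along u, v deg [-0.02  0.02] z0 0.0943 n 1073 rms 0.0009 s range -0.092 0.091
tilt along u, v deg [-0.42 -0.01] z0 0.0944 n 1135 rms 0.0007 s range -0.092 0.092
tilt along u, v deg [-0.76 -0.26] z0 0.097 n 727 rms 0.0009 s range -0.092 0.09
tilt along u, v deg [-1.2  -0.34] z0 0.0969 n 1058 rms 0.0008 s range -0.092 0.092
```

```bash
python3 -m jog '[[[0.08,0,0.054],[0,0,0]],[[0.16,0,0.108],[0,0,0]],[[0.24,0,0.16],[0,0,0]],[[0.32,0,0.2],[0,0,0]],[[0.36,0,0.23],[0,0,0]],[[0.36,0,0.23],[0,0,0]],[[0.36,0,0.23],[0,0,0]]]'
python3 - <<'E'
from h import *
st(); tilt(cloud(cam("scene"))); tilt(cloud(cam("top")))
E
```

```text
t: 10.25
tool_pos: [0.5697, -0.2269, 0.1133]
eef_rot: [3.141, 0.995, -0.183]
contact_force: [-4.5, -4.8, 5.6]
width: 0.0099
{'t': 10.25, 'joints': [-0.5742, 0.5337, 2.0673, 1.571, 0.2093, -0.3338], 'tool_pos': [0.5697, -0.2269, 0.1133], 'eef_rot': [3.1412, 0.9949, -0.1828], 'contact_force': [-4.4724, -4.8301, 5.6049], 'torque': [-0.7964, 0.3195, -0.44], 'width': 0.0099}
tilt along u, v deg [-0.11 -0.19] z0 0.095 n 1029 rms 0.0007 s range -0.092 0.092
tilt along u, v deg [ 0.08 -0.39] z0 0.095 n 726 rms 0.0009 s range -0.092 0.091
```

```bash
python3 -m jog '[[[0,0,0],[0,0,0]],[[0,0,0],[0,0,0]],[[0,0,0],[0,0,0]],[[0,0,0],[0,0,0]],[[0,0,0],[0,0,0]],[[0,0,0],[0,0,0]]]' 0
python3 - <<'E'
from h import *
st(); tilt(cloud(cam("scene")))
c=cam("wrist"); W=cloud(c); X,Y,Z=W[...,0],W[...,1],W[...,2]
m=(Z>.128)&(Z<.142)&(abs(X-.56)<.09)&(abs(Y+.22)<.045); m[:, :235]=0; m[:,275:]=0
P=W[m]; print(m.sum(),cv2.minAreaRect(P[:,:2].astype(np.float32)),np.percentile(P[:,2],[5,50,95]))
cv2.imwrite("pics/w4.png",c["img"][:,:,::-1])
R=Rt(np.radians(33),YAW,-1); u=np.array([np.cos(YAW),np.sin(YAW),0])
print(rel(tip(G+.046*u,R),R))
E
```

```text
t: 10.95
tool_pos: [0.5697, -0.226, 0.1126]
eef_rot: [-3.139, 0.996, -0.179]
contact_force: [0.5, -0.3, -1.0]
width: 0.0428
{'t': 10.95, 'joints': [-0.5735, 0.5346, 2.0678, 1.571, 0.2103, -0.3338], 'tool_pos': [0.5697, -0.226, 0.1126], 'eef_rot': [-3.1394, 0.9958, -0.1794], 'contact_force': [0.4854, -0.3054, -0.9683], 'torque': [0.0597, 0.2628, -0.0285], 'width': 0.0428}
tilt along u, v deg [-0.11 -0.36] z0 0.0952 n 1054 rms 0.0007 s range -0.091 0.092
4021 ((0.573363184928894, -0.226863831281662), (0.011063245125114918, 0.09033892303705215), 79.21279907226562) [0.13487744 0.13599555 0.13706551]
(array([ 2.47,  0.  , -3.88]), array([-0.02,  0.05,  0.06]))
```

View pics/w4.png

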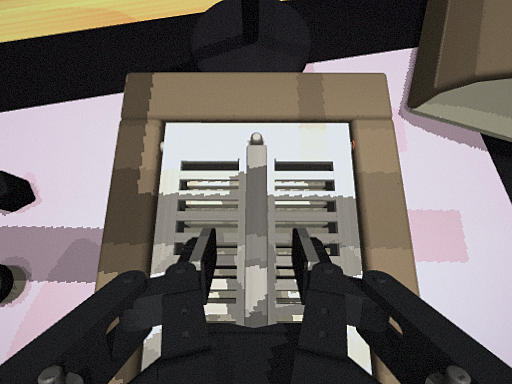

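```bash
python3 -m jog '[[[0.6,0.02,-1],[0,0,0]],[[1.25,0.04,-2],[0.1,0,0]],[[1.9,0.06,-3],[0.2,0,0]],[[2.3,0.07,-3.6],[0.2,0,0]],[[2.47,0.07,-3.88],[0.2,0,0]],[[2.47,0.07,-3.88],[0.2,0,0]],[[2.47,0.07,-3.88],[0.2,0,0]],[[2.47,0.07,-3.88],[0.2,0,0]]]'
python3 - <<'E'
from h import *
st()
R=Rt(np.radians(33),YAW,-1); u=np.array([np.cos(YAW),np.sin(YAW),0])
print(rel(tip(G+.046*u,R),R))
for n in ("scene","wrist"):
    c=cam(n);cv2.imwrite(f"pics/{n}5.png",c["img"][:,:,::-1])
E
```

```text
t: 11.85
tool_pos: [0.6144, -0.235, 0.113]
eef_rot: [-3.136, 0.996, -0.18]
contact_force: [0.0, -0.7, 0.3]
width: 0.0428
{'t': 11.85, 'joints': [-0.541, 0.5744, 1.96, 1.2624, 0.2032, 0.0129], 'tool_pos': [0.6144, -0.235, 0.113], 'eef_rot': [-3.1358, 0.996, -0.1796], 'contact_force': [0.0087, -0.7472, 0.3068], 'torque': [0.0351, 0.2806, 0.0288], 'width': 0.0428}
(array([ 0.02, -0.08, -0.03]), array([-0.24,  0.07,  0.06]))
```

View pics/wrist5.png

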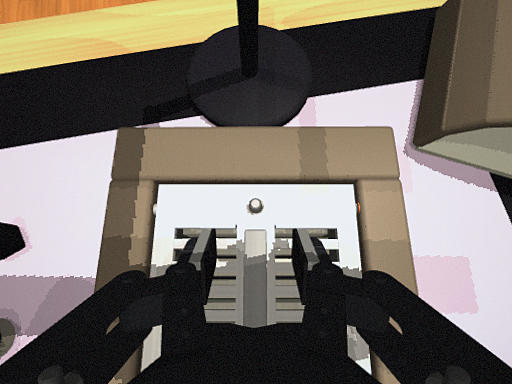

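View pics/scene5.png

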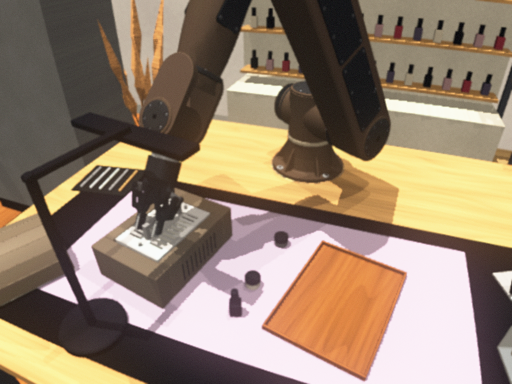

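```bash
python3 -m jog '[[[0,0,0],[0,0,0]],[[0,0,0],[0,0,0]],[[0,0,0],[0,0,0]],[[0,0,0],[0,0,0]],[[0,0,0],[0,0,0]],[[0,0,0],[0,0,0]],[[0,0,0],[0,0,0]],[[0,0,0],[0,0,0]]]' -1
python3 -c "
from h import *
st();tilt(cloud(cam('scene')))"
python3 -m jog '[[[-0.08,0,-0.054],[0,0,0]],[[-0.17,0,-0.11],[0,0,0]],[[-0.25,0,-0.16],[0,0,0]],[[-0.34,0,-0.22],[0,0,0]],[[-0.34,0,-0.22],[0,0,0]],[[-0.34,0,-0.22],[0,0,0]]]'
python3 -c "
from h import *
st();tilt(cloud(cam('scene')));tilt(cloud(cam('top')))"
```

```text
t: 12.75
tool_pos: [0.6144, -0.2352, 0.1129]
eef_rot: [-3.136, 0.996, -0.18]
contact_force: [-3.8, -2.8, -2.5]
width: 0.01
{'t': 12.75, 'joints': [-0.5411, 0.5745, 1.96, 1.2616, 0.2027, 0.0139], 'tool_pos': [0.6144, -0.2352, 0.1129], 'eef_rot': [-3.1363, 0.9962, -0.1804], 'contact_force': [-3.7771, -2.794, -2.5425], 'torque': [-0.3526, 1.0514, -0.1735], 'width': 0.01}
tilt along u, v deg [-0.17 -0.09] z0 0.0949 n 960 rms 0.0007 s range -0.092 0.092
t: 13.4
tool_pos: [0.6144, -0.235, 0.1163]
eef_rot: [-3.136, 0.997, -0.179]
contact_force: [0.5, -3.1, -14.6]
width: 0.01
{'t': 13.4, 'joints': [-0.5408, 0.5688, 1.9573, 1.2188, 0.206, 0.0573], 'tool_pos': [0.6144, -0.235, 0.1163], 'eef_rot': [-3.1356, 0.9972, -0.1792], 'contact_force': [0.5469, -3.0876, -14.6339], 'torque': [-0.4337, 1.4138, -0.2461], 'width': 0.01}
tilt along u, v deg [-0.2  -0.32] z0 0.0982 n 971 rms 0.0008 s range -0.092 0.092
tilt along u, v deg [ 0.24 -0.6 ] z0 0.0985 n 617 rms 0.0009 s range -0.092 0.09
```

Level and rising freely. Continue up in small steps.

```bash
python3 -m jog '[[[-0.1,0,-0.065],[0,0,0]],[[-0.2,0,-0.13],[0,0,0]],[[-0.3,0,-0.195],[0,0,0]],[[-0.4,0,-0.26],[0,0,0]],[[-0.5,0,-0.325],[0,0,0]],[[-0.5,0,-0.325],[0,0,0]]]'
python3 -c "
from h import *
st();tilt(cloud(cam('scene')),.09,.12);tilt(cloud(cam('top')),.09,.12)"
```

```text
t: 14.1
tool_pos: [0.6151, -0.2355, 0.1247]
eef_rot: [-3.138, 0.993, -0.181]
contact_force: [-10.8, -2.7, 0.3]
width: 0.0097
{'t': 14.1, 'joints': [-0.5411, 0.5556, 1.9524, 1.1576, 0.2115, 0.1202], 'tool_pos': [0.6151, -0.2355, 0.1247], 'eef_rot': [-3.1376, 0.9933, -0.1813], 'contact_force': [-10.8052, -2.6949, 0.297], 'torque': [-0.5202, 1.4392, -0.3663], 'width': 0.0097}
tilt along u, v deg [ 0.3  -0.34] z0 0.1063 n 965 rms 0.0007 s range -0.092 0.092
tilt along u, v deg [ 0.73 -0.46] z0 0.1067 n 602 rms 0.0009 s range -0.091 0.088
```

```bash
python3 -m jog '[[[-0.05,0,0.08],[0,0,0]],[[-0.05,0,0.08],[0,0,0]]]'
python3 -c "
from h import *
st()"
python3 -m jog '[[[-0.1,0,-0.065],[0,0,0]],[[-0.2,0,-0.13],[0,0,0]],[[-0.3,0,-0.195],[0,0,0]],[[-0.3,0,-0.195],[0,0,0]]]'
python3 -c "
from h import *
st();tilt(cloud(cam('scene')),.09,.125);tilt(cloud(cam('top')),.09,.125)"
```

```text
t: 14.4
tool_pos: [0.6148, -0.2357, 0.1252]
eef_rot: [-3.138, 0.992, -0.182]
contact_force: [-4.0, -3.3, 1.4]
width: 0.0099
{'t': 14.4, 'joints': [-0.5416, 0.5545, 1.9535, 1.1648, 0.2111, 0.1128], 'tool_pos': [0.6148, -0.2357, 0.1252], 'eef_rot': [-3.1383, 0.9918, -0.1822], 'contact_force': [-3.958, -3.3415, 1.3682], 'torque': [-0.6223, 0.2809, -0.4219], 'width': 0.0099}
t: 14.8
tool_pos: [0.6142, -0.2349, 0.1269]
eef_rot: [-3.136, 0.995, -0.179]
contact_force: [0.4, -2.5, -3.2]
width: 0.0097
{'t': 14.8, 'joints': [-0.5413, 0.5508, 1.9522, 1.1287, 0.2149, 0.1491], 'tool_pos': [0.6142, -0.2349, 0.1269], 'eef_rot': [-3.1361, 0.9952, -0.1794], 'contact_force': [0.3608, -2.462, -3.1699], 'torque': [-0.4527, 0.0343, -0.1293], 'width': 0.0097}
tilt along u, v deg [ 0.23 -0.2 ] z0 0.1087 n 993 rms 0.0007 s range -0.091 0.092
tilt along u, v deg [ 0.47 -0.41] z0 0.1088 n 614 rms 0.0008 s range -0.092 0.087
```

```bash
python3 -m jog '[[[-0.15,0,-0.1],[0,0,0]],[[-0.3,0,-0.195],[0,0,0]],[[-0.45,0,-0.29],[0,0,0]],[[-0.6,0,-0.39],[0,0,0]],[[-0.75,0,-0.49],[0,0,0]],[[-0.9,0,-0.585],[0,0,0]],[[-1.1,0,-0.71],[0,0,0]],[[-1.3,0,-0.84],[0,0,0]],[[-1.5,0,-0.97],[0,0,0]],[[-1.7,0,-1.1],[0,0,0]],[[-1.9,0,-1.23],[0,0,0]],[[-2.1,0,-1.36],[0,0,0]],[[-2.3,0,-1.49],[0,0,0]],[[-2.5,0,-1.62],[0,0,0]],[[-2.5,0,-1.62],[0,0,0]],[[-2.5,0,-1.62],[0,0,0]]]'
python3 - <<'E'
from h import *
st();tilt(cloud(cam('scene')),.11,.148);tilt(cloud(cam('top')),.11,.148)
c=cam("scene");cv2.imwrite(f"pics/scene6.png",c["img"][:,:,::-1])
# placing: grip point offset .046 along guard x; guard centre over tray
u=np.array([np.cos(TYAW),np.sin(TYAW),0]); R=Rt(np.radians(33),TYAW,-1)
for z in (.03,.006): 
    g=TR+.046*u+np.array([0,0,.053+z-.001]); print(z,tip(g,R),rel(tip(g,R),R))
u2=np.array([np.cos(YAW),np.sin(YAW),0])
print(arm.get_obs()["tool_pos"]-.019*Rt(np.radians(33),YAW,-1)[:,0]-.046*u2)
E
```

```text
t: 16.5
tool_pos: [0.6138, -0.2351, 0.1565]
eef_rot: [-3.136, 0.996, -0.18]
contact_force: [0.8, 0.4, -4.3]
width: 0.01
{'t': 16.5, 'joints': [-0.5417, 0.5028, 1.9308, 0.8801, 0.2526, 0.4044], 'tool_pos': [0.6138, -0.2351, 0.1565], 'eef_rot': [-3.1361, 0.9956, -0.1797], 'contact_force': [0.7605, 0.3832, -4.3112], 'torque': [0.1044, 0.394, -0.0541], 'width': 0.01}
tilt along u, v deg [0.27 0.16] z0 0.1384 n 1032 rms 0.0007 s range -0.092 0.092
tilt along u, v deg [0.67 0.02] z0 0.1382 n 548 rms 0.0008 s range -0.092 0.08
0.03 [0.62101247 0.19160403 0.06606526] (array([  3.82, -42.05,  10.94]), array([1.53, 0.06, 1.21]))
0.006 [0.62101247 0.19160403 0.04206526] (array([  5.83, -42.04,  12.25]), array([1.53, 0.06, 1.21]))
[ 0.55835801 -0.22487373  0.17224002]
```

View pics/scene6.png

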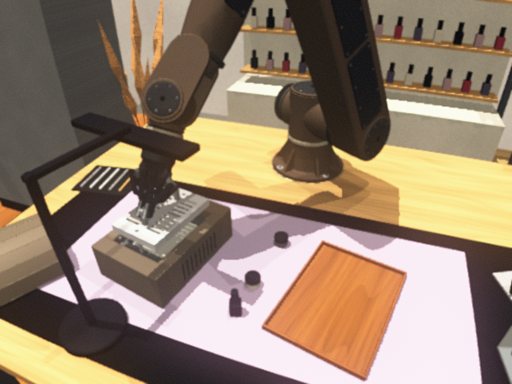

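```bash
python3 -m jog '[[[-0.1,-1,0.14],[0,0,0]],[[-0.27,-3,0.42],[0.1,0,0.1]],[[-0.46,-5,0.7],[0.2,0,0.1]],[[-0.69,-7.5,1.06],[0.3,0,0.2]],[[-0.92,-10,1.42],[0.4,0,0.3]],[[-1.15,-12.5,1.77],[0.5,0,0.4]],[[-1.38,-15,2.12],[0.6,0,0.5]],[[-1.61,-17.5,2.48],[0.7,0,0.5]],[[-1.84,-20,2.83],[0.8,0,0.6]],[[-2.07,-22.5,3.18],[0.9,0,0.7]],[[-2.29,-25,3.54],[1,0,0.8]],[[-2.52,-27.5,3.89],[1.1,0,0.9]],[[-2.75,-30,4.24],[1.2,0,0.9]],[[-2.98,-32.5,4.6],[1.3,0,1]],[[-3.21,-35,4.95],[1.4,0,1.1]],[[-3.44,-37.5,5.3],[1.5,0,1.2]],[[-3.62,-39.5,5.59],[1.5,0,1.2]],[[-3.76,-41,5.8],[1.5,0,1.2]],[[-3.86,-42.05,5.95],[1.5,0,1.2]],[[-3.86,-42.05,5.95],[1.5,0,1.2]]]'
cat > look.py <<'E'
from h import *
import sys
z=float(sys.argv[1]); tag=sys.argv[2]
st()
o=arm.get_obs(); R=Ro.from_euler("xyz",o["eef_rot"]).as_matrix(); u=np.array([np.cos(TYAW),np.sin(TYAW),0])
g=o["tool_pos"]-.019*R[:,0]-.046*u; print("guard ctr by tool",g.round(4),"tray",TR, "underside",(g[2]-.052).round(4))
for n in("scene","top"):
    c=cam(n); cv2.imwrite(f"pics/{n}_{tag}.png",c["img"][:,:,::-1]); W=cloud(c); tilt(W,z+.019-.012,z+.019+.012,g[:2],TYAW)
    X,Y,Z=W[...,0],W[...,1],W[...,2]; m=(abs(Z-z-.019)<.006)&(abs(X-g[0])<.13)&(abs(Y-g[1])<.1)
    print(n,"guard rect",cv2.minAreaRect(W[m][:,:2].astype(np.float32)))
R=Rt(np.radians(33),TYAW,-1)
for zz in (.03,.01,.005): print(zz,rel(tip(TR+.046*u+[0,0,.052+zz],R),R))
E
python3 look.py .119 a
```

```text
t: 18.65
tool_pos: [0.6294, 0.1874, 0.1702]
eef_rot: [-3.131, 1.025, -0.195]
contact_force: [0.2, 0.1, -5.5]
width: 0.01
{'t': 18.65, 'joints': [0.2816, 0.5004, 1.8643, -0.7227, 0.3682, 2.6848], 'tool_pos': [0.6294, 0.1874, 0.1702], 'eef_rot': [-3.1312, 1.0247, -0.1946], 'contact_force': [0.2489, 0.0858, -5.5438], 'torque': [0.0046, 0.3641, -0.0147], 'width': 0.01}
guard ctr by tool [0.5748 0.1993 0.1864] tray [0.566  0.2038 0.    ] underside 0.1344
tilt along u, v deg [-0.27 -0.02] z0 0.1493 n 98 rms 0.0005 s range -0.069 0.092
scene guard rect ((0.6165420413017273, 0.23392947018146515), (0.10588867962360382, 0.22190190851688385), 42.46983337402344)
tilt along u, v deg [ 0.07 -0.19] z0 0.1492 n 43 rms 0.0005 s range -0.067 0.092
top guard rect ((0.5653447508811951, 0.1680307388305664), (0.0701884850859642, 0.18455594778060913), 78.50799560546875)
0.03 (array([ 8.4 , -0.34,  6.17]), array([0.5 , 1.75, 0.63]))
0.01 (array([10.11, -0.33,  7.21]), array([0.5 , 1.75, 0.63]))
0.005 (array([10.53, -0.33,  7.47]), array([0.5 , 1.75, 0.63]))
```

```bash
ls pics | tail -3
```

```text
wrist2.png
wrist3.png
wrist5.png
```

View pics/top_a.png

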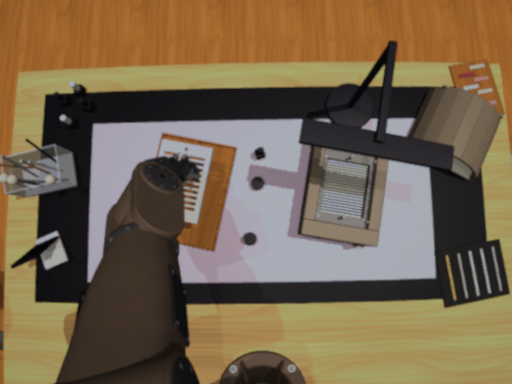

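```bash
cat > tgt.py <<'E'
from h import *
import sys
lean,yaw,s,z=map(float,sys.argv[1:5]); yaw=np.radians(yaw)
u=np.array([np.cos(yaw),np.sin(yaw),0]); R=Rt(np.radians(lean),yaw,-1)
st(); print(rel(tip(TR+s*u+[0,0,z],R),R), "down in tool of target", (R.T@[0,0,-1]).round(3), "u", (R.T@u).round(3))
o=arm.get_obs(); Rc=Ro.from_euler("xyz",o["eef_rot"]).as_matrix(); g=o["tool_pos"]-.019*Rc[:,0]; print("grip now",g.round(4),"s,t",((g-TR)@u).round(4),((g-TR)@np.cross([0,0,1],u)).round(4),"lean",np.degrees(np.arcsin(Rc[:,0]@u)).round(2))
E
python3 tgt.py 17 -5.5 .0625 .17
```

```text
{'t': 18.75, 'joints': [0.2795, 0.5002, 1.8656, -0.7234, 0.3679, 2.6847], 'tool_pos': [0.6292, 0.186, 0.1699], 'eef_rot': [-3.1326, 1.0253, -0.1972], 'contact_force': [-0.1595, 0.5522, -5.3675], 'torque': [0.0386, 0.381, -0.0322], 'width': 0.0099}
(array([ 1.66, -1.19,  0.76]), array([ -5.82, -14.25,  -2.31])) down in tool of target [0.956 0.    0.292] u [ 0.292  0.    -0.956]
grip now [0.6196 0.1879 0.1861] s,t 0.0548 -0.0107 lean 31.07
```

```bash
python3 -m jog '[[[0.2,-0.15,0.1],[-0.8,-2,-0.3]],[[0.4,-0.3,0.2],[-1.6,-4,-0.6]],[[0.6,-0.45,0.3],[-2.4,-6,-0.9]],[[0.8,-0.6,0.4],[-3.2,-8,-1.3]],[[1,-0.75,0.5],[-4,-10,-1.6]],[[1.2,-0.9,0.6],[-4.8,-12,-1.9]],[[1.66,-1.2,0.76],[-5.8,-14.2,-2.3]],[[1.66,-1.2,0.76],[-5.8,-14.2,-2.3]],[[1.66,-1.2,0.76],[-5.8,-14.2,-2.3]],[[1.66,-1.2,0.76],[-5.8,-14.2,-2.3]]]'
python3 tgt.py 17 -5.5 .0625 .10
python3 - <<'E'
from h import *
for n in("scene",):
    c=cam(n); cv2.imwrite("pics/scene_b.png",c["img"][:,:,::-1])
E
```

```text
t: 19.75
tool_pos: [0.6338, 0.1974, 0.1521]
eef_rot: [3.141, 1.272, -0.097]
contact_force: [0.3, -0.7, -4.7]
width: 0.0101
{'t': 19.75, 'joints': [0.2401, 0.5521, 1.7277, -0.1769, 0.5862, 2.0416], 'tool_pos': [0.6338, 0.1974, 0.1521], 'eef_rot': [3.1413, 1.2721, -0.0971], 'contact_force': [0.2848, -0.6933, -4.7485], 'torque': [0.0094, 0.0805, -0.0298], 'width': 0.0101}
(array([6.71, 0.01, 2.07]), array([-0.04, -0.11, -0.02])) down in tool of target [0.956 0.    0.292] u [ 0.292  0.    -0.956]
grip now [0.6282 0.1979 0.1703] s,t 0.0625 0.0001 lean 17.11
```

View pics/scene_b.png

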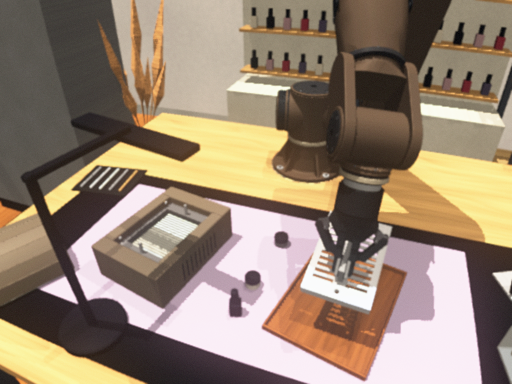

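```bash
python3 -m jog '[[[0.7,0,0.2],[0,0,0]],[[1.4,0,0.4],[0,0,0]],[[2.2,0,0.7],[0,0,0]],[[3,0,0.9],[0,0,0]],[[3.8,0,1.2],[0,0,0]],[[4.6,0,1.4],[0,0,0]],[[5.4,0,1.65],[0,0,0]],[[6.1,0,1.9],[0,0,0]],[[6.7,0,2.05],[0,0,0]],[[6.7,0,2.05],[0,0,0]],[[6.7,0,2.05],[0,0,0]]]'
python3 tgt.py 25 -5.5 .053 .09
```

```text
t: 20.9
tool_pos: [0.6342, 0.198, 0.0821]
eef_rot: [-3.141, 1.273, -0.095]
contact_force: [-0.2, -0.5, -5.6]
width: 0.0098
{'t': 20.9, 'joints': [0.2405, 0.6492, 1.7756, -0.227, 0.4444, 2.0991], 'tool_pos': [0.6342, 0.198, 0.0821], 'eef_rot': [-3.1408, 1.2726, -0.0951], 'contact_force': [-0.1888, -0.4519, -5.5882], 'torque': [0.0474, 0.1078, 0.0212], 'width': 0.0098}
(array([0.67, 0.07, 0.98]), array([0.  , 7.91, 0.01])) down in tool of target [0.906 0.    0.423] u [ 0.423  0.    -0.906]
grip now [0.6286 0.1985 0.1002] s,t 0.0628 0.0007 lean 17.09
```

```bash
python3 -m jog '[[[0.1,0,0.15],[0,1.5,0]],[[0.2,0,0.3],[0,3,0]],[[0.35,0,0.5],[0,4.5,0]],[[0.5,0,0.75],[0,6,0]],[[0.67,0.05,0.98],[0,7.9,0]],[[0.67,0.05,0.98],[0,7.9,0]],[[0.67,0.05,0.98],[0,7.9,0]]]'
python3 tgt.py 28 -5.5 .05 .075
```

```text
t: 21.6
tool_pos: [0.6269, 0.1982, 0.0732]
eef_rot: [-3.141, 1.135, -0.095]
contact_force: [0.4, 0.1, -4.3]
width: 0.01
{'t': 21.6, 'joints': [0.2636, 0.647, 1.8785, -0.6352, 0.2525, 2.519], 'tool_pos': [0.6269, 0.1982, 0.0732], 'eef_rot': [-3.141, 1.1349, -0.0952], 'contact_force': [0.3684, 0.1423, -4.2547], 'torque': [0.0206, 0.2421, 0.0618], 'width': 0.01}
(array([1.26, 0.03, 0.84]), array([0.  , 3.03, 0.02])) down in tool of target [0.883 0.    0.469] u [ 0.469  0.    -0.883]
grip now [0.6189 0.199  0.0904] s,t 0.0532 0.0003 lean 24.97
```

```bash
python3 tgt.py 27 0 .066 .08
```

```text
{'t': 21.6, 'joints': [0.2636, 0.647, 1.8785, -0.6352, 0.2525, 2.519], 'tool_pos': [0.6269, 0.1982, 0.0732], 'eef_rot': [-3.141, 1.1349, -0.0952], 'contact_force': [0.3684, 0.1423, -4.2547], 'torque': [0.0206, 0.2421, 0.0618], 'width': 0.01}
(array([ 1.47, -0.68, -0.76]), array([-4.94,  2.02, -2.39])) down in tool of target [0.891 0.    0.454] u [ 0.454  0.    -0.891]
grip now [0.6189 0.199  0.0904] s,t 0.0529 -0.0048 lean 24.85
```

```bash
python3 -m jog '[[[0.3,-0.13,-0.15],[-1,0.4,-0.5]],[[0.6,-0.27,-0.3],[-2,0.8,-1]],[[0.9,-0.4,-0.45],[-3,1.2,-1.5]],[[1.2,-0.54,-0.6],[-4,1.6,-1.9]],[[1.47,-0.68,-0.76],[-4.9,2,-2.4]],[[1.47,-0.68,-0.76],[-4.9,2,-2.4]],[[1.47,-0.68,-0.76],[-4.9,2,-2.4]]]'
python3 tgt.py 29 0 .063 .068
python3 - <<'E'
from h import *
o=arm.get_obs(); Rc=Ro.from_euler("xyz",o["eef_rot"]).as_matrix(); g=o["tool_pos"]-.019*Rc[:,0]; u=np.array([1,0,0])
for n in("scene","top"):
    c=cam(n); cv2.imwrite(f"pics/{n}_c.png",c["img"][:,:,::-1]); W=cloud(c); tilt(W,g[2]-.034-.02,g[2]-.034+.018,(g-.046*u)[:2],0)
E
```

```text
t: 22.3
tool_pos: [0.6403, 0.2036, 0.0625]
eef_rot: [-3.141, 1.1, -0.0]
contact_force: [0.7, -0.3, -4.0]
width: 0.0099
{'t': 22.3, 'joints': [0.2529, 0.6734, 1.8781, -0.7139, 0.1744, 2.5044], 'tool_pos': [0.6403, 0.2036, 0.0625], 'eef_rot': [-3.1409, 1.1, -0.0002], 'contact_force': [0.7473, -0.3097, -4.0247], 'torque': [-0.0027, 0.3082, -0.0359], 'width': 0.0099}
(array([ 0.89, -0.02,  0.69]), array([-0.05,  2.03, -0.01])) down in tool of target [0.875 0.    0.485] u [ 0.485  0.    -0.875]
grip now [0.6317 0.2036 0.0794] s,t 0.0657 -0.0002 lean 26.97
tilt along u, v deg [-5.34 -0.21] z0 0.0503 n 1404 rms 0.0009 s range -0.09 0.092
tilt along u, v deg [-5.39 -0.3 ] z0 0.0504 n 473 rms 0.0008 s range -0.091 0.092
```

View pics/scene_c.png

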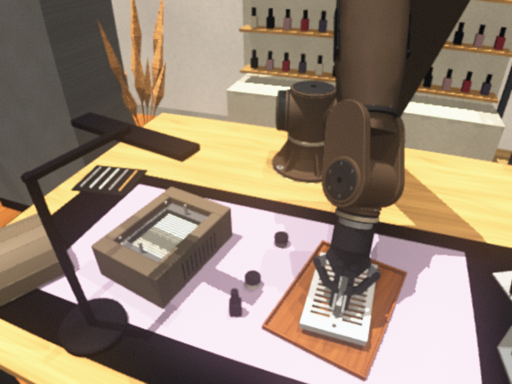

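```bash
python3 tgt.py 26 2 .067 .067
```

```text
{'t': 22.4, 'joints': [0.253, 0.6731, 1.8781, -0.7139, 0.1744, 2.5045], 'tool_pos': [0.6403, 0.2037, 0.0627], 'eef_rot': [-3.1407, 1.0998, -0.0], 'contact_force': [-0.0614, 0.0884, -3.5081], 'torque': [-0.0233, 0.3101, -0.0406], 'width': 0.01}
(array([ 1.18, -0.27,  0.5 ]), array([-1.84, -0.99, -0.89])) down in tool of target [0.899 0.    0.438] u [ 0.438  0.    -0.899]
grip now [0.6317 0.2037 0.0796] s,t 0.0657 -0.0024 lean 26.97
```

```bash
python3 -m jog '[[[0.2,-0.1,0.1],[-0.6,-0.4,-0.3]],[[0.5,-0.2,0.2],[-1.2,-0.8,-0.6]],[[0.8,-0.27,0.33],[-1.8,-1,-0.9]],[[1.05,-0.27,0.44],[-1.8,-1,-0.9]],[[1.18,-0.27,0.5],[-1.8,-1,-0.9]],[[1.18,-0.27,0.5],[-1.8,-1,-0.9]]]'
python3 tgt.py 26 2 .066 .06
```

```text
t: 23.0
tool_pos: [0.6411, 0.2064, 0.0497]
eef_rot: [-3.141, 1.118, 0.035]
contact_force: [-0.6, -0.6, -4.3]
width: 0.0101
{'t': 23.0, 'joints': [0.2487, 0.6948, 1.8719, -0.6219, 0.1602, 2.3802], 'tool_pos': [0.6411, 0.2064, 0.0497], 'eef_rot': [-3.1408, 1.1175, 0.0349], 'contact_force': [-0.6463, -0.5787, -4.2589], 'torque': [-0.0426, 0.3266, -0.002], 'width': 0.0101}
(array([ 0.57, -0.01,  0.37]), array([-0.04,  0.03, -0.  ])) down in tool of target [0.899 0.    0.438] u [ 0.438  0.    -0.899]
grip now [0.6328 0.2061 0.0667] s,t 0.0669 -0.0001 lean 25.97
```

```bash
python3 -m jog '[[[0.045,0,0.022],[0,0,0]],[[0.09,0,0.044],[0,0,0]],[[0.135,0,0.066],[0,0,0]],[[0.18,0,0.088],[0,0,0]],[[0.225,0,0.11],[0,0,0]],[[0.27,0,0.132],[0,0,0]],[[0.27,0,0.132],[0,0,0]]]'
python3 -c "
from h import *
st()"
```

```text
t: 23.7
tool_pos: [0.6412, 0.2064, 0.0467]
eef_rot: [-3.141, 1.117, 0.035]
contact_force: [0.3, -0.5, -3.9]
width: 0.0098
{'t': 23.7, 'joints': [0.2487, 0.6997, 1.8729, -0.6435, 0.1552, 2.4019], 'tool_pos': [0.6412, 0.2064, 0.0467], 'eef_rot': [-3.1406, 1.1174, 0.0353], 'contact_force': [0.2765, -0.486, -3.876], 'torque': [-0.0172, 0.2694, 0.0121], 'width': 0.0098}
```

No touch yet (Fz −3.9 = weight). Continue.

```bash
python3 -m jog '[[[0.045,0,0.022],[0,0,0]],[[0.09,0,0.044],[0,0,0]],[[0.135,0,0.066],[0,0,0]],[[0.135,0,0.066],[0,0,0]]]'
python3 -c "
from h import *
st()"
python3 -m jog '[[[0.02,0,0.055],[0,0,0]],[[0.05,0,0.11],[0,0,0]],[[0.07,0,0.17],[0,0,0]],[[0.07,0,0.17],[0,0,0]]]'
python3 -c "
from h import *
st()"
```

```text
t: 24.1
tool_pos: [0.6413, 0.2064, 0.0454]
eef_rot: [-3.14, 1.117, 0.035]
contact_force: [0.5, -0.9, -4.6]
width: 0.0102
{'t': 24.1, 'joints': [0.2486, 0.7021, 1.8733, -0.6554, 0.1527, 2.4138], 'tool_pos': [0.6413, 0.2064, 0.0454], 'eef_rot': [-3.1405, 1.1171, 0.0355], 'contact_force': [0.5347, -0.8675, -4.6071], 'torque': [-0.0109, 0.3006, -0.0294], 'width': 0.0102}
t: 24.5
tool_pos: [0.6407, 0.2064, 0.0448]
eef_rot: [-3.139, 1.115, 0.036]
contact_force: [0.9, -2.5, 3.1]
width: 0.0103
{'t': 24.5, 'joints': [0.2488, 0.7026, 1.876, -0.6758, 0.1488, 2.4348], 'tool_pos': [0.6407, 0.2064, 0.0448], 'eef_rot': [-3.1393, 1.1153, 0.0364], 'contact_force': [0.9209, -2.5464, 3.1122], 'torque': [-0.2866, -0.8406, -0.2375], 'width': 0.0103}
```

```bash
python3 -m jog '[[[0.02,0,0.055],[0,0,0]],[[0.05,0,0.11],[0,0,0]],[[0.05,0,0.11],[0,0,0]],[[0.05,0,0.11],[0,0,0]],[[0.05,0,0.11],[0,0,0]]]'
python3 - <<'E'
from h import *
st()
for n in("scene","top"): tilt(cloud(cam(n)),.005,.045,(.586,.2045),np.radians(2))
E
```

```text
t: 25.0
tool_pos: [0.6392, 0.2063, 0.0434]
eef_rot: [-3.141, 1.117, 0.035]
contact_force: [-2.6, -2.5, 6.7]
width: 0.0097
{'t': 25.0, 'joints': [0.2495, 0.7036, 1.8792, -0.6894, 0.1471, 2.4488], 'tool_pos': [0.6392, 0.2063, 0.0434], 'eef_rot': [-3.1408, 1.1169, 0.0352], 'contact_force': [-2.6215, -2.4877, 6.7195], 'torque': [-0.3239, -0.4814, -0.261], 'width': 0.0097}
tilt along u, v deg [-4.42  0.01] z0 0.0307 n 1398 rms 0.0011 s range -0.091 0.092
tilt along u, v deg [-4.42  0.22] z0 0.0308 n 449 rms 0.0011 s range -0.092 0.091
```

```bash
python3 -m jog '[[[0.02,0,0.055],[0,0,0]],[[0.02,0,0.055],[0,0,0]],[[0.05,0,0.11],[0,0,0]],[[0.05,0,0.11],[0,0,0]],[[0.07,0,0.165],[0,0,0]],[[0.07,0,0.165],[0,0,0]],[[0.1,0,0.22],[0,0,0]],[[0.1,0,0.22],[0,0,0]],[[0.1,0,0.22],[0,0,0]]]'
python3 - <<'E'
from h import *
st()
for n in("scene","top"): tilt(cloud(cam(n)),.005,.045,(.584,.2045),np.radians(2))
E
```

```text
t: 26.0
tool_pos: [0.6374, 0.2063, 0.0416]
eef_rot: [-3.141, 1.117, 0.035]
contact_force: [-5.0, -1.3, 9.4]
width: 0.0103
{'t': 26.0, 'joints': [0.2503, 0.7053, 1.884, -0.7182, 0.1427, 2.4786], 'tool_pos': [0.6374, 0.2063, 0.0416], 'eef_rot': [-3.141, 1.1171, 0.0351], 'contact_force': [-4.9787, -1.3463, 9.3647], 'torque': [-0.2351, -0.2243, -0.2075], 'width': 0.0103}
tilt along u, v deg [-2.42 -0.02] z0 0.0278 n 1329 rms 0.0009 s range -0.09 0.092
tilt along u, v deg [-2.35  0.13] z0 0.0275 n 474 rms 0.0012 s range -0.091 0.092
```

```bash
python3 -m jog '[[[0.02,0,0.055],[0,0,0]],[[0.02,0,0.055],[0,0,0]],[[0.05,0,0.11],[0,0,0]],[[0.05,0,0.11],[0,0,0]],[[0.07,0,0.165],[0,0,0]],[[0.07,0,0.165],[0,0,0]],[[0.1,0,0.22],[0,0,0]],[[0.1,0,0.22],[0,0,0]],[[0.1,0,0.22],[0,0,0]]]'
python3 - <<'E'
from h import *
st()
for n in("scene","top"): tilt(cloud(cam(n)),.005,.045,(.582,.2045),np.radians(2))
E
```

```text
t: 27.0
tool_pos: [0.6356, 0.2063, 0.0396]
eef_rot: [-3.141, 1.118, 0.035]
contact_force: [-6.5, -1.7, 8.2]
width: 0.0098
{'t': 27.0, 'joints': [0.251, 0.7073, 1.8886, -0.7491, 0.1384, 2.5102], 'tool_pos': [0.6356, 0.2063, 0.0396], 'eef_rot': [-3.1415, 1.1176, 0.0348], 'contact_force': [-6.533, -1.6704, 8.231], 'torque': [-0.1851, -0.0259, -0.1678], 'width': 0.0098}
tilt along u, v deg [-0.09  0.11] z0 0.0241 n 1273 rms 0.0009 s range -0.085 0.092
tilt along u, v deg [0.02 0.11] z0 0.0241 n 469 rms 0.0012 s range -0.092 0.092
```

```bash
python3 -m jog '[[[0,0,0],[0,0,0]],[[0,0,0],[0,0,0]],[[0,0,0],[0,0,0]],[[0,0,0],[0,0,0]],[[0,0,0],[0,0,0]],[[0,0,0],[0,0,0]],[[0,0,0],[0,0,0]]]' 0
python3 - <<'E'
from h import *
st()
c=cam("wrist"); cv2.imwrite("pics/w7.png",c["img"][:,:,::-1])
E
```

```text
t: 27.8
tool_pos: [0.6362, 0.2062, 0.0393]
eef_rot: [-3.141, 1.117, 0.035]
contact_force: [0.3, 0.8, 0.2]
width: 0.0427
{'t': 27.8, 'joints': [0.2506, 0.7083, 1.8876, -0.7489, 0.1379, 2.51], 'tool_pos': [0.6362, 0.2062, 0.0393], 'eef_rot': [-3.1406, 1.1173, 0.0353], 'contact_force': [0.3036, 0.8417, 0.225], 'torque': [-0.0326, 0.1693, 0.0723], 'width': 0.0427}
```

View pics/w7.png

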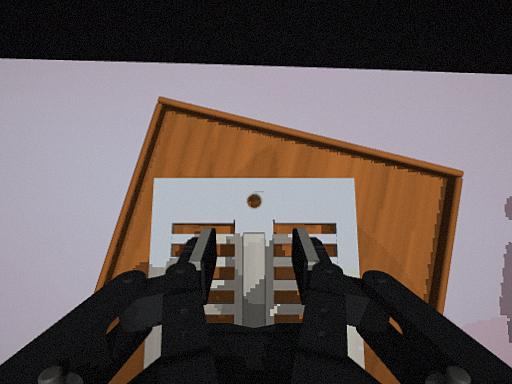

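```bash
python3 -m jog '[[[-0.5,0,0],[0,0,0]],[[-1.2,0,0],[0,0,0]],[[-2,0,0],[0,0,0]],[[-3,0,0],[0,0,0]],[[-4.5,0,0],[0,0,0]],[[-6,0,0],[0,0,0]],[[-8,0,0],[0,0,0]],[[-10,0,0],[0,0,0]],[[-12,0,0],[0,0,0]],[[-14,0,0],[0,0,0]],[[-14,0,0],[0,0,0]],[[-14,0,0],[0,0,0]],[[-14,0,0],[0,0,0]]]'
python3 - <<'E'
from h import *
st()
for n in("scene","top","wrist"):
    c=cam(n); cv2.imwrite(f"pics/{n}_f.png",c["img"][:,:,::-1]); W=cloud(c); tilt(W,.018,.03,(.582,.2045),np.radians(2))
    X,Y,Z=W[...,0],W[...,1],W[...,2]; m=(Z>.0195)&(Z<.03)&(abs(X-.58)<.13)&(abs(Y-.2)<.1); r=cv2.minAreaRect(W[m][:,:2].astype(np.float32)); print(n,r)
    d=np.array(r[0])-TR[:2]; c,s=np.cos(TYAW),np.sin(TYAW); print("in tray", d@[c,s], d@[-s,c])
E
```

```text
t: 29.15
tool_pos: [0.5749, 0.204, 0.1644]
eef_rot: [-3.141, 1.118, 0.035]
contact_force: [-0.4, 0.5, -0.7]
width: 0.0427
{'t': 29.15, 'joints': [0.2767, 0.4476, 1.9508, -0.3402, 0.3192, 2.1138], 'tool_pos': [0.5749, 0.204, 0.1644], 'eef_rot': [-3.1409, 1.1181, 0.035], 'contact_force': [-0.3871, 0.452, -0.6724], 'torque': [-0.0525, 0.1981, 0.0571], 'width': 0.0427}
tilt along u, v deg [0.05 0.21] z0 0.0238 n 1923 rms 0.0008 s range -0.092 0.092
scene ((0.5810293555259705, 0.20625898241996765), (0.19374826550483704, 0.13027790188789368), 2.108891487121582)
in tray 0.014140878583932537 0.0056536426259720714
tilt along u, v deg [-0.15  0.13] z0 0.024 n 622 rms 0.0009 s range -0.092 0.092
top ((0.5872976779937744, 0.20214508473873138), (0.26068368554115295, 0.14196044206619263), 8.258935928344727)
in tray 0.02115102720649734 0.0029939740410521755
tilt along u, v deg [0.05 0.05] z0 0.024 n 8133 rms 0.0007 s range -0.092 0.092
wrist ((0.5804558396339417, 0.20588383078575134), (0.19018340110778809, 0.13032783567905426), 1.9130473136901855)
in tray 0.013662154983403011 0.005163252025164089
```

View pics/scene_f.png

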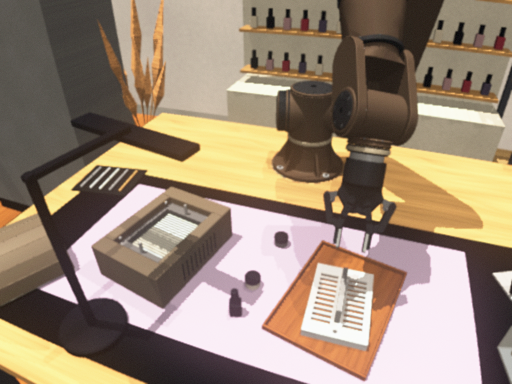

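View pics/wrist_f.png

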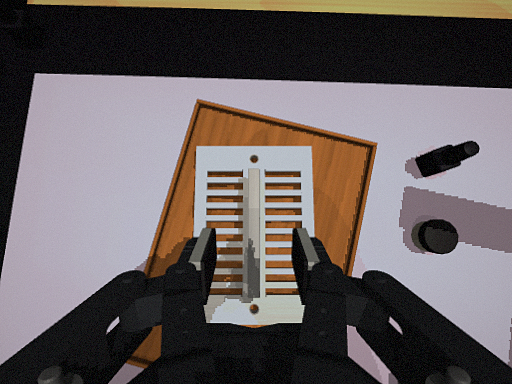

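The pictures show the guard flat, handle up and inside the tray walls. The open gripper is well clear above it, and the bottle and pots have not moved.

```bash
python3 -c "
from plant import arm
print(arm.hand_in())"
```

```text
the job is handed in; nothing more can be done
None
```

The guard is off its dowels and lying flat, handle up, inside the tray. I handed the job in at about 29 s; no verdict is reported.

- **Finding the stiff end:** I lifted about 2.6 mm by the middle of the handle. The push was about 12 N along +x and the far end lagged by about 0.75°, so the stiff catches are at +x. I lowered the guard and regripped 46 mm towards that end.
- **The lift:** It came up within about 0.7° of level. Part way up, a sideways force of about 11 N built up, so I moved the tool back 1 mm and it went away. The gripper leaned back 33° to pass in front of the lamp.
- **Laying it down:** The last joint reached its range limit over the tray and I could not keep the same lean there. I tilted the guard about 6°, far end down, touched that end to the floor and let the guard turn level in the grip. The measured force during this was at most about 15 N.

**Last checks:**
- **Guard:** tilt is 0.2° or less in all three cameras, with the grille 24 mm up, which is the 5 mm floor plus the 19 mm rim. Scene and wrist views put it about 14 mm (x) and 5 mm (y) from the tray centre, turned about 14° to the tray.
- **Disagreement:** the top camera's outline of the guard did not match. It was too large (261 x 142 mm), probably because the gripper was in view, so I ignored it.
- **Clearances:** the gripper read no contact. The bottle and pots looked unmoved in the pictures, but I did not measure them again. I saw no contact with the lamp.

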